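# Wedge the short leg of a rocking stool and test it by touch

### The arm

A 6-joint arm with a two-finger parallel gripper is mounted at the origin on a cart in front of the work surface, level with it; the furniture and walls round the work are solid. World frame = base frame: x ahead of the robot, y to its left, z up, the work surface at z = 0. Lengths are in m, angles in rad, forces in N, time in s.
With the tool pointing down it reaches from about 0.25 to 0.775 m from the base axis. Payload 4 kg.
Tool frame: the origin (TCP) lies at the very end of the fingers, on their centre line; the grasp point (between the pads) lies 19 mm behind it; z points along the fingers, y is the line along which they close (so a half turn about z gives the same grasp; the last joint's range is limited). The gripper opens to 94 mm and grips with 3 to 60 N. Pads are 16 mm wide; open, the fingers measure 119 mm over their backs; the gripper's body (75 mm by 177 mm) begins 78 mm behind the grasp point.
Start: joints at [-1.245, 0.087, 1.371, -0, 1.684, -0.103], TCP at [0.229, -0.5, 0.206] pointing down, gripper open.
Joint ranges: [-3.1, 3.1], [-0.76, 2.03], [0.27, 2.55], [-1.08, 4.22], [0.17, 2.65], [-2.57, 2.57]. Speed limits (rad/s): [2.79, 2.79, 3.14, 3.14, 3.14, 3.14].

### API

Orientations are given as [roll, pitch, yaw] about the fixed x, y, z axes, in that order (R = Rz(yaw) Ry(pitch) Rx(roll)).
In Python, from bench import robot, vision gives the robot as it stands.
- The arm moves only by the shell command python3 -m crank 'ROWS'. ROWS is JSON, a list of rows, each a list of 3 entries, a list of its own where there are three numbers: the closure, from 0 (fully open) to 1 (shut), then the shift along the tool's x, y, z in m, then the turn, a rotation vector about the tool's x, y, z in degrees. A call has 1 to 8 rows; each row shifts and turns the commanded pose from where the row before left it, along the tool's axes as they then stand; what a row does not reach is not made up. A row lasts 1/10 s, in which the tool goes at most 50 mm and 8.59 degrees, less where a joint would pass 70% of its speed; a pose out of reach is approached as far as the arm can. A call with a gripper value outside its range is refused whole. The fingers move at their own pace and stop on an object; the grip force is fixed at half the most. Time passes only in rows, so rows that do not move let the fingers close. It gives the time, the measured TCP pose, the force, the opening and the grip force at its end, in the units of the state.
- robot.get_obs(): the state, without advancing time (a new reading comes with each control period).
- vision.snapshot(name): name is "side" or "top" or "wrist"; returns a dict with "color" (400x640x3 uint8, red, green, blue), "z_map" (400x640 float32, m along the optical axis (not along the pixel's ray), 0 where there is no reading), "fx", "fy", "cx", "cy" (pixels), "R" (3x3) and "t" (3): a world point X has camera coordinates R X + t. Camera axes: x right, y down, z forward; pixel columns grow to the right and rows downward; lengths in m; the calibration is good to about 2 mm. A picture is of the moment at which its call begins.
- robot.close_job(): hands the job in; it is judged then, once.
The state is a dict: "time": time; "joint_positions": joint angles; "qvel": joint speeds; "joint_torque": joint torques, N m; "tool_pos": TCP position; "ee_rot": TCP orientation; "wrist_force": force on the tool from outside, world axes, zero at the start; "wrist_torque": the same for the moment, N m; "width": finger opening in m; "finger_force": force on a finger pad.
Only numpy, scipy, OpenCV 4.12 (cv2) and the standard library are available. Lean on these libraries where they do the work, as an engineer would, in place of code of your own. Each camera call takes 0.05 s, during which the arm holds its last target. There are 200 camera calls.

### The job

The small four-legged stool rocks because one of its legs is a little short. Without gripping or lifting anything, gently push the loose wooden wedge along the bench, thin end first, under that short leg until it just fills the gap and the stool stands firm and level, not propped up or shoved along. Then prove it by touch: press down firmly with the fingertips on the seat above the wedged leg, and after that on the seat above the opposite leg, with the stool not rocking under either press; leave the wedge where it is and come away.

Things in the scene. Friction and masses are not known exactly. Their poses are not given: they have to be found in the camera images.
- stool: Small turned stool, 0.84 kg: round seat 170 mm across, flat top 151.5 mm above the bench, four splayed legs, thin cross stretchers 55 to 80 mm up. Origin on the bench under its middle, z up, x from the short leg to the opposite leg. The rounded feet (11 mm radius) stand 105 mm from the middle, 20 mm outside the seat's rim. The stool slides if the wedge is driven with over 4 N.
- wedge: Plain wooden wedge lying flat, 35 g, 85 mm long, 29 mm wide, 25 mm high at the thick end, 4.4 mm at the thin end, straight 15 degree slope on top. At the start its thin end points roughly at the short leg from outside the stool. Origin in the middle of its underside, z up; its length from thick to thin end runs 8 degrees clockwise (from above) of its x axis.
- wedge_tip (a point): The middle of the wedge's thin end, on its underside.
- wedge_butt (a point): The middle of the wedge's upright thick end face, half way up (12.5 mm above its underside).
- short_foot (a point): The lowest point of the short leg's rounded foot, at the stool's -x. It is 7 to 15 mm above the bench while the stool is level, different each time and not adjustable. The stool's balance lies about 6 mm towards the opposite leg: at the start it stands level on three feet with this one clear; 1 or 2 N on the seat above it rocks it down, and it may stay down until the opposite side is pressed.
- seat_short (a point): The point on top of the seat 50 mm from its middle towards the short leg: where to press above the wedged leg.
- seat_opposite (a point): The point on top of the seat 50 mm from its middle towards the opposite leg: where to press above that leg.
- tape_measure: A tape measure lying on the bench, 89x80x32 mm, a bystander; origin in the middle of its underside.
- turned_cup: A turned wooden cup standing upright, 66 mm across and 68 mm high, a bystander; origin in the middle of its underside.
- abrasive_roll: A roll of abrasive cloth standing on end, 74x59x50 mm, a bystander; origin in the middle of its underside.

How it is judged:
By the outcome, as a careful person would: the job done as asked, in the order asked, and still so for the second after the job is handed in, with the robot touching nothing.
It also fails if it takes over 48 s, if anything falls off the work surface, if the arm or the gripper's body presses on something with over 40 N, if the wrist force passes 120 N, or if a joint passes its speed limit or range.

## Working session

There is one attempt and no reset: what is moved stays moved. The work goes in short steps, Python scripts to look and compute and a shell command to move; the robot and the scene stay as the last step left them, time stands still between calls to the robot, and variables do not carry over. Pictures are saved under pics/ and viewed, at most 10 in all, crops included, and the job is handed in when it is done.

```bash
mkdir -p pics; ls
python3 - <<'E'
from bench import robot, vision
import cv2,pickle
o=robot.get_obs();print(o)
for n in("top","side"):
    s=vision.snapshot(n);pickle.dump(s,open(f"pics/{n}.pkl","wb"))
    cv2.imwrite(f"pics/{n}0.png",s["color"][:,:,::-1]);print(n,s["fx"],s["cx"],s["cy"],s["R"],s["t"])
E
```

```text
pics
{'time': 0.0, 'joint_positions': array([-1.24506916e+00,  8.79056276e-02,  1.37223824e+00, -5.06148246e-05,
        1.68360264e+00, -1.03015527e-01]), 'qvel': array([-0.00097641,  0.00149134,  0.00169309, -0.00111801,  0.00031409,
        0.00038844]), 'joint_torque': array([ 6.09803701e-04, -3.40177238e+01, -3.02430868e+01,  7.17519829e-02,
        3.28938081e-02, -1.59757396e-04]), 'tool_pos': array([ 0.22849458, -0.49968337,  0.20433929]), 'ee_rot': array([-3.13944504e+00, -1.71449883e-04,  4.28736869e-01]), 'wrist_force': array([-1.34483084, -0.38341931, -0.1364151 ]), 'wrist_torque': array([ 0.02204389,  0.01596143, -0.05733921]), 'finger_force': 0.0, 'width': 0.0941347236766057}
top 520.5628007155444 322.9932532755628 197.65264464688258 [[-0.01715868 -0.99982042 -0.00804443]
 [-0.99802625  0.01761287 -0.06027757]
 [ 0.06040843  0.00699427 -0.99814924]] [-0.22972933  0.58751782  1.15996197]
side 455.0511576681424 327.32625063312815 199.54854047953947 [[-0.9656718   0.25971237 -0.00524049]
 [ 0.20168993  0.73691181 -0.64519932]
 [-0.16370446 -0.62410774 -0.76399632]] [0.59509166 0.12528319 0.96111203]
```

View pics/top0.png

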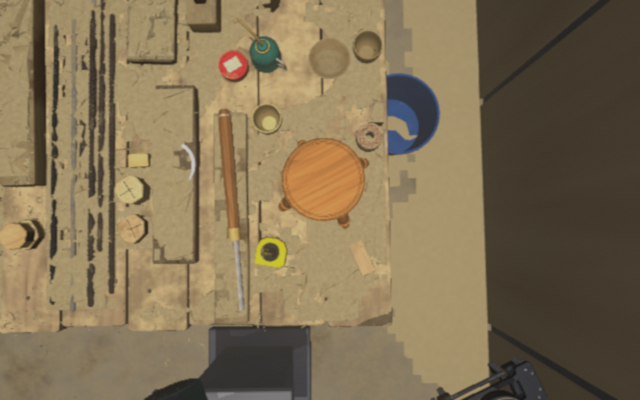

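View pics/side0.png

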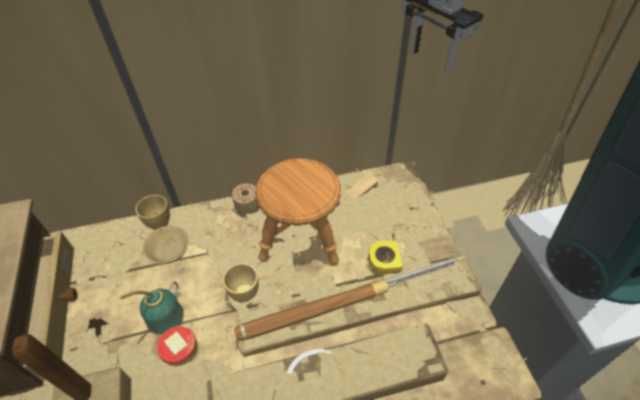

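The top view shows the seat at about (323,179). Its feet are at (285,205), (345,222), (366,161) and (302,143). The wedge at (362,258) points up-left at the foot at (345,222), so that is the short leg. The tape is at (270,252), the roll at (368,137) and the cup at (267,118). The side view agrees.

```bash
cat > h.py <<'E'
import numpy as np,cv2
def ray(s,uv,z):
    """pixels (N,2) onto plane z"""
    uv=np.atleast_2d(uv).astype(float)
    d=np.c_[(uv[:,0]-s["cx"])/s["fx"],(uv[:,1]-s["cy"])/s["fy"],np.ones(len(uv))]@s["R"]
    c=-s["R"].T@s["t"]
    return c+d*((z-c[2])/d[:,2])[:,None]
def cloud(s):
    v,u=np.mgrid[:400,:640];z=s["z_map"]
    P=np.stack([(u-s["cx"])/s["fx"]*z,(v-s["cy"])/s["fy"]*z,z],-1)
    W=(P-s["t"])@s["R"];W[z==0]=np.nan
    return W
E
python3 - <<'E'
from h import *;import pickle
s=pickle.load(open("pics/top.pkl","rb"));W=cloud(s)
Z=W[...,2]
m=((Z>.14)&(Z<.165)).astype(np.uint8);m[:120]=0;m[240:]=0;m[:,:260]=0;m[:,390:]=0
c=max(cv2.findContours(m,0,2)[0],key=cv2.contourArea);e=cv2.fitEllipse(c);print(e,"seat",ray(s,e[0],.1515),np.nanmedian(Z[m>0]))
print("feet",ray(s,[[285,206],[345,224],[366,161],[302,143]],.012).round(3))
print(Z[235:285:4,345:385:3].round(3)*1000)
hsv=cv2.cvtColor(s["color"],cv2.COLOR_RGB2HSV);print(hsv[258,362],hsv[258,340],hsv[270,380])
E
```

```text
((322.49835205078125, 178.9391326904297), (82.54548645019531, 82.94165802001953), 84.65699005126953) seat [[ 0.61289267 -0.24051507  0.1515    ]] 0.15090260622268892
feet [[ 0.566 -0.153  0.012]
 [ 0.523 -0.289  0.012]
 [ 0.666 -0.339  0.012]
 [ 0.71  -0.194  0.012]]
[[ 9.  6.  9.  9.  3.  6.  8.  5.  5.  6.  9. 11.  5.  2.]
 [ 6.  5.  7.  9.  8.  8.  2.  5.  6.  4.  9. 11.  2.  1.]
 [ 6.  8.  8.  7. 11.  8.  5.  4.  2.  9.  6.  6.  6.  5.]
 [ 6.  5.  8. 10. 12.  6. 11.  0.  4.  6.  2.  9.  9.  7.]
 [ 1.  4. 14. 16. 12. 13. 12.  4.  1.  1.  5.  4. 11.  9.]
 [ 7. 10.  5. 12. 18. 16. 20. 17.  2. -0.  3.  5.  6.  2.]
 [ 8.  7.  9. 14. 22. 18. 18. 17. 22. -2.  0.  5.  2.  4.]
 [10. 11.  4.  4. 20. 22. 15. 21. 20.  6.  6.  7.  3.  9.]
 [ 8. 10.  8.  7.  4. 21. 18. 20. 25. 23. -1.  2.  0.  2.]
 [11. 10.  7.  6.  2. 23. 22. 24. 27.  3.  2. -2.  3.  5.]
 [10. 11.  8.  9.  0.  2. -5. 10. -1.  3.  7.  3.  4.  4.]
 [14.  8.  7.  5.  2.  2. -3.  1.  3.  7.  2. 10.  1.  1.]
 [ 8. 14.  9.  7.  0.  1. -2.  4.  7.  5. -0.  5. -2. -2.]]
[ 18 103 201] [ 20  94 166] [ 19  98 198]
```

Run:
```python
import cv2
a=cv2.imread("pics/top0.png")[120:300,240:400];cv2.imwrite("pics/top0c.png",cv2.resize(a,None,fx=3.3,fy=3.3,interpolation=2))
```

```text
(no output)
```

View pics/top0c.png

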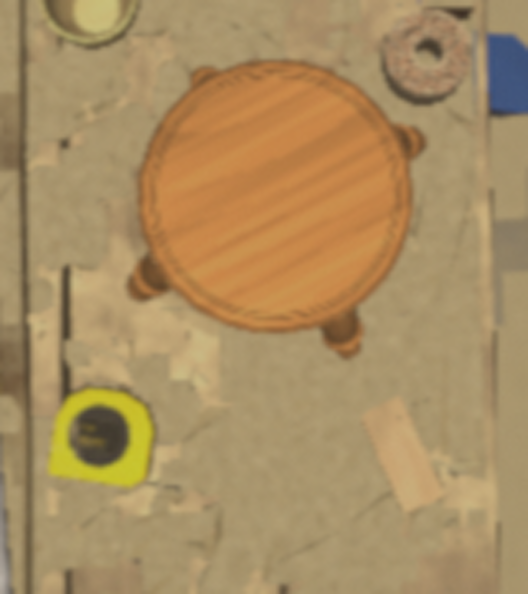

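The crop shows the wedge's thin end from about (363,413) to (398,397) and its thick end from (408,512) to (443,492). The short foot's outer edge is near (347,352).

Run:
```python
from h import *;import pickle
s=pickle.load(open("pics/top.pkl","rb"))
f=lambda p:np.array(p)/3.3+[240,120]
tip=ray(s,f([380.5,405]),.0044)[0];butt=ray(s,f([425.5,502]),.025)[0];foot=ray(s,f([347,354]),.01)[0]
c=np.array([.6129,-.2405])
F=ray(s,np.array([f([347,352]),f([133,295]),f([422,145]),f([198,72])]),.011)[:,:2]
print(tip,butt,np.degrees(np.arctan2(*(tip-butt)[1::-1])),np.linalg.norm((tip-butt)[:2]))
d=F-c;print(F,np.linalg.norm(d,axis=1),np.degrees(np.arctan2(d[:,1],d[:,0])))
```

```text
[ 0.48033246 -0.31145105  0.0044    ] [ 0.41523814 -0.33929941  0.025     ] 23.16198800395969 0.07080114269470364
[[ 0.51711916 -0.28889401]
 [ 0.55879332 -0.14251953]
 [ 0.65893961 -0.34348214]
 [ 0.71263656 -0.18948627]] [0.10731239 0.11192723 0.11280499 0.11202581] [-153.19445625  118.90831413  -65.91229764   27.08905239]
```

```bash
python3 -m crank '[[1,[0.037,-0.014,0.0],[0,0,0]],[1,[0.037,-0.014,0.02],[0,0,0]],[1,[0.037,-0.014,0.02],[0,0,0]],[1,[0.037,-0.013,0.02],[0,0,0]],[1,[0.037,-0.013,0.02],[0,0,0]],[1,[0,0,0],[0,0,0]]]'
python3 - <<'E'
from bench import robot, vision
import cv2,pickle
o=robot.get_obs();print(o["tool_pos"],o["ee_rot"],o["wrist_force"])
s=vision.snapshot("wrist");pickle.dump(s,open("pics/w1.pkl","wb"))
cv2.imwrite("pics/w1.png",s["color"][:,:,::-1]);print(-s["R"].T@s["t"],s["R"][2])
E
```

```text
time: 0.7
tool_pos: [0.3697, -0.3563, 0.1215]
ee_rot: [-3.133, 0.0, 0.435]
wrist_force: [-0.3, -0.8, -0.3]
width: 0.0495
finger_force: 0.0
[ 0.36968418 -0.35629725  0.12146298] [-3.13349070e+00  1.92523416e-04  4.34558604e-01] [-0.28559557 -0.83584094 -0.31548891]
[ 0.44322026 -0.32534453  0.30025842] [-0.24868505 -0.10802787 -0.96254128]
```

View pics/w1.png

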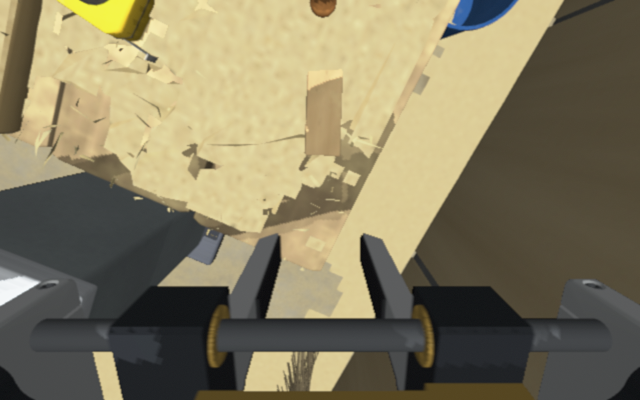

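The wrist view shows the wedge's thin edge at row 70 (cols 307-342) and its butt at row 156 (cols 306-340). The short foot is at (323, 0-18), nearly in line.

Run:
```python
from h import *;import pickle
s=pickle.load(open("pics/w1.pkl","rb"))
tip=ray(s,[[307,70.5],[342,70.5]],.0044);bt=ray(s,[[305.5,156],[339.5,156]],.025)
print(tip,bt);t=tip.mean(0)[:2];b=bt.mean(0)[:2]
print(t,b,np.linalg.norm(t-b),np.degrees(np.arctan2(*(t-b)[::-1])),np.linalg.norm(tip[0]-tip[1]))
for z in(.01,.02,.03):
    f=ray(s,[[323,18],[309.5,5],[337,5]],z)[:,:2];print(z,f)
d=(t-b)/np.linalg.norm(t-b);n=np.array([-d[1],d[0]])
f=ray(s,[[323,18]],.02)[0,:2];print("foot front along/lat from tip",(f-t)@d,(f-t)@n)
tcp=np.array([.3697,-.3563]);print("tcp rel butt",(tcp-b)@d,(tcp-b)@n)
import cv2
g=cv2.cvtColor(s["color"],cv2.COLOR_RGB2GRAY)
cv2.imwrite("pics/w1c.png",cv2.resize(s["color"][0:170,260:390,::-1],None,fx=3.5,fy=3.5,interpolation=2))
```

```text
[[ 0.47368358 -0.29567575  0.0044    ]
 [ 0.48685338 -0.32400955  0.0044    ]] [[ 0.40654438 -0.32564941  0.025     ]
 [ 0.41939552 -0.35316058  0.025     ]]
[ 0.48026848 -0.30984265] [ 0.41296995 -0.33940499] 0.07350527198472544 23.71452632742225 0.03124495800220423
0.01 [[ 0.51597374 -0.29161717]
 [ 0.51994103 -0.277357  ]
 [ 0.52955058 -0.29810098]]
0.02 [[ 0.51346723 -0.29277915]
 [ 0.51729784 -0.27901026]
 [ 0.52657632 -0.29903958]]
0.03 [[ 0.51096073 -0.29394112]
 [ 0.51465466 -0.28066353]
 [ 0.52360207 -0.29997817]]
foot front along/lat from tip 0.03725806840110146 0.002270803227094335
tcp rel butt -0.04641109435937714 0.0019339017717297394
```

View pics/w1c.png

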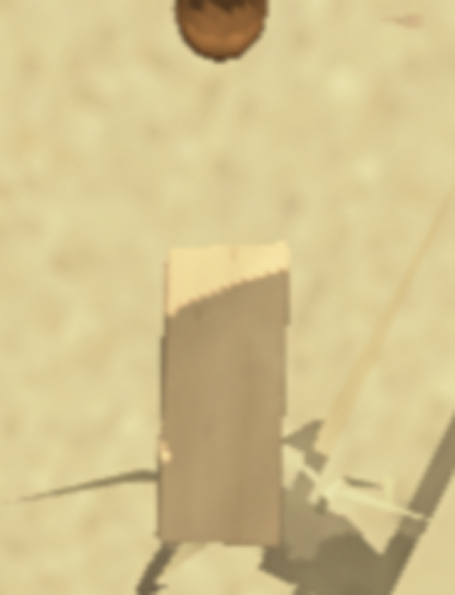

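The crop confirms a straight wedge, thin end lit and towards the foot. The foot's centre is at crop col 221 and the wedge's axis runs from 227 to 221. The apparent length is short, so I'll check it with the depth profile.

Run:
```python
from h import *;import pickle
s=pickle.load(open("pics/w1.pkl","rb"));W=cloud(s)
t=np.array([.48027,-.30984]);a=np.radians(23.7);d=np.array([np.cos(a),np.sin(a)]);n=np.array([-d[1],d[0]])
p=(W[...,:2]-t);x=p@d;y=p@n
for lo in np.arange(-.1,.062,.005):
    m=(abs(x-lo-.0025)<.0025)&(abs(y)<.01);print(round(lo*1e3),(np.nanmedian(W[...,2][m])*1e3).round(1) if m.any() else None,end=" | ")
m=(abs(x+.03)<.02)
print("\nlat",[(round(l*1e3),(np.nanmedian(W[...,2][m&(abs(y-l-.001)<.001)])*1e3).round(1)) for l in np.arange(-.022,.022,.002)])
```

```text
-100 236.1 | -95 234.8 | -90 3.5 | -85 3.6 | -80 6.3 | -75 24.8 | -70 24.2 | -65 23.0 | -60 21.6 | -55 20.4 | -50 19.1 | -45 17.8 | -40 16.4 | -35 15.3 | -30 14.0 | -25 12.5 | -20 11.4 | -15 10.1 | -10 8.8 | -5 7.5 | 0 6.6 | 5 6.7 | 10 6.7 | 15 6.6 | 20 6.6 | 25 6.3 | 30 6.4 | 35 6.8 | 40 27.6 | 45 25.4 | 50 5.8 | 55 5.3 | 60 None | 
lat [(-22, np.float64(1.6)), (-20, np.float64(1.5)), (-18, np.float64(2.5)), (-16, np.float64(13.6)), (-14, np.float64(14.7)), (-12, np.float64(14.6)), (-10, np.float64(14.5)), (-8, np.float64(14.2)), (-6, np.float64(14.6)), (-4, np.float64(14.5)), (-2, np.float64(13.8)), (0, np.float64(14.6)), (2, np.float64(15.6)), (4, np.float64(14.4)), (6, np.float64(14.0)), (8, np.float64(14.7)), (10, np.float64(15.0)), (12, np.float64(14.4)), (14, np.float64(14.4)), (16, np.float64(6.3)), (18, np.float64(6.1)), (20, np.float64(6.3))]
```

The bench's drawn surface sits about 6 mm proud, so the first 8 mm or so of the thin end is hidden in the view. That reconciles the 85 mm length. The tip is about 35 mm from the foot's centre and the wedge is well aligned. Next I descend behind the butt with the fingers shut.

```bash
python3 -m crank '[[1,[0,0.003,0.03],[0,0,0]],[1,[0,0,0.03],[0,0,0]],[1,[0,0,0.03],[0,0,0]],[1,[0,0,0.015],[0,0,0]],[1,[0,0,0.006],[0,0,0]],[1,[0,0,0],[0,0,0]],[1,[0,0,0],[0,0,0]],[1,[0,0,0],[0,0,0]]]'; python3 -m crank '[[1,[0.01,0,0],[0,0,0]],[1,[0.01,0,0],[0,0,0]],[1,[0.008,0,0],[0,0,0]],[1,[0,0,0],[0,0,0]]]'
```

```text
time: 1.55
tool_pos: [0.3705, -0.3654, 0.0162]
ee_rot: [3.138, -0.001, 0.428]
wrist_force: [0.6, 0.3, 0.2]
width: 0.0007
finger_force: 0.0
time: 1.95
tool_pos: [0.3967, -0.3519, 0.0147]
ee_rot: [3.141, -0.0, 0.431]
wrist_force: [-0.0, 0.5, 0.3]
width: 0.0005
finger_force: 0.0
```

```bash
python3 -m crank '[[1,[0,-0.005,0.004],[0,0,0]],[1,[0,0,0],[0,0,0]],[1,[0,0,0],[0,0,0]]]'; python3 -m crank '[[1,[0.005,0,0],[0,0,0]],[1,[0.006,0,0],[0,0,0]],[1,[0.006,0,0],[0,0,0]],[1,[0.006,0,0],[0,0,0]],[1,[0,0,0],[0,0,0]]]'
python3 - <<'E'
from bench import robot, vision
import cv2,pickle
s=vision.snapshot("wrist");pickle.dump(s,open("pics/w2.pkl","wb"))
cv2.imwrite("pics/w2.png",s["color"][:,:,::-1])
E
```

```text
time: 2.25
tool_pos: [0.3928, -0.3477, 0.0101]
ee_rot: [-3.141, 0.0, 0.429]
wrist_force: [0.3, 0.1, -0.3]
width: 0.0004
finger_force: 0.0
time: 2.75
tool_pos: [0.4151, -0.3381, 0.0106]
ee_rot: [3.141, -0.0, 0.43]
wrist_force: [-0.6, 0.1, -0.0]
width: 0.0005
finger_force: 0.0
```

View pics/w2.png

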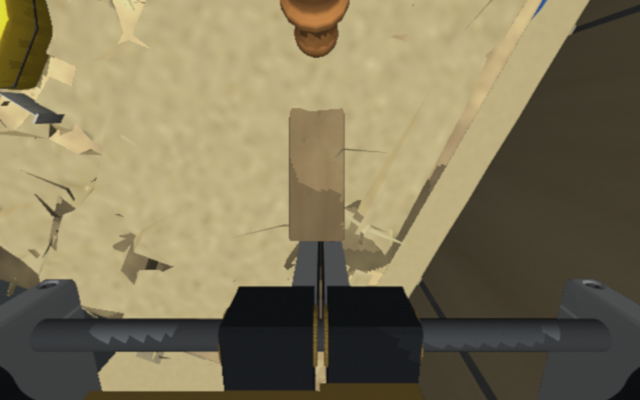

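The wrist view shows the fingers flush on the butt at row 240 (cols 290-344). The wedge's axis is at col 317 and the foot at col 316, so they are well aligned. I'll push 24 mm, then feel forward in small steps.

```bash
python3 -m crank '[[1,[0.004,0,0],[0,0,0]],[1,[0.004,0,0],[0,0,0]],[1,[0.004,0,0],[0,0,0]],[1,[0.004,0,0],[0,0,0]],[1,[0.004,0,0],[0,0,0]],[1,[0.003,0,0],[0,0,0]],[1,[0,0,0],[0,0,0]],[1,[0,0,0],[0,0,0]]]'; python3 -m crank '[[1,[0.002,0,0],[0,0,0]],[1,[0.001,0,0],[0,0,0]],[1,[0,0,0],[0,0,0]]]'; python3 -m crank '[[1,[0.001,0,0],[0,0,0]],[1,[0.001,0,0],[0,0,0]],[1,[0,0,0],[0,0,0]]]'
```

```text
time: 3.6
tool_pos: [0.4352, -0.3288, 0.0105]
ee_rot: [3.142, 0.0, 0.429]
wrist_force: [-0.8, 0.8, -0.3]
width: 0.0007
finger_force: 0.0
time: 3.9
tool_pos: [0.4379, -0.3276, 0.0105]
ee_rot: [3.141, -0.0, 0.429]
wrist_force: [-0.6, -0.4, 0.1]
width: 0.0003
finger_force: 0.0
time: 4.2
tool_pos: [0.4398, -0.3268, 0.0105]
ee_rot: [3.141, -0.0, 0.429]
wrist_force: [-0.5, 0.4, 0.7]
width: 0.0004
finger_force: 0.0
```

```bash
for i in 1; do python3 -m crank '[[1,[0.001,0,0],[0,0,0]],[1,[0.001,0,0],[0,0,0]],[1,[0,0,0],[0,0,0]]]'; python3 -m crank '[[1,[0.001,0,0],[0,0,0]],[1,[0,0,0],[0,0,0]]]';python3 -m crank '[[1,[0.001,0,0],[0,0,0]],[1,[0,0,0],[0,0,0]]]';python3 -m crank '[[1,[0.001,0,0],[0,0,0]],[1,[0,0,0],[0,0,0]]]';done | grep -E "pos|force: \["
```

```text
tool_pos: [0.4417, -0.3259, 0.0105]
wrist_force: [0.7, -0.8, -0.3]
tool_pos: [0.4425, -0.3255, 0.0105]
wrist_force: [-0.6, -0.4, 0.3]
tool_pos: [0.4434, -0.3251, 0.0105]
wrist_force: [-0.1, 0.1, -0.7]
tool_pos: [0.4443, -0.3247, 0.0105]
wrist_force: [-0.4, 0.7, 0.2]
```

```bash
(python3 -m crank '[[1,[0.001,0,0],[0,0,0]],[1,[0,0,0],[0,0,0]]]'; python3 -m crank '[[1,[0.001,0,0],[0,0,0]],[1,[0,0,0],[0,0,0]]]';python3 -m crank '[[1,[0.001,0,0],[0,0,0]],[1,[0,0,0],[0,0,0]]]';python3 -m crank '[[1,[0.001,0,0],[0,0,0]],[1,[0,0,0],[0,0,0]]]') | grep -E "pos|force: \["
python3 - <<'E'
from bench import robot, vision
import cv2,pickle
s=vision.snapshot("wrist");pickle.dump(s,open("pics/w3.pkl","wb"))
cv2.imwrite("pics/w3.png",s["color"][:,:,::-1])
E
```

```text
tool_pos: [0.4452, -0.3243, 0.0105]
wrist_force: [-0.1, 0.6, -0.6]
tool_pos: [0.4462, -0.3238, 0.0105]
wrist_force: [0.3, -0.9, 0.8]
tool_pos: [0.4471, -0.3234, 0.0105]
wrist_force: [0.4, 0.4, -1.0]
tool_pos: [0.448, -0.323, 0.0105]
wrist_force: [-0.0, 1.0, -1.3]
```

View pics/w3.png

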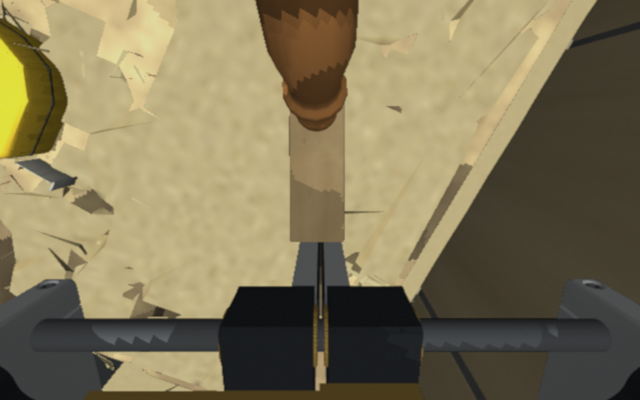

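The foot is now centred over the wedge (foot at col 318, wedge cols 290-343), with the fingers still flush on the butt. Lifting the leg takes only about 0.5 N, which is inside the force noise. So I'll detect the fill by the tilt of the seat plane in the top camera's depth.

```bash
cat > tilt.py <<'E'
from h import *;import pickle,sys
def tilt(s,yaw=np.radians(26.7),c=(.6129,-.2405)):
    W=cloud(s).reshape(-1,3);r=W[:,:2]-c;m=(np.hypot(*r.T)<.075)&(abs(W[:,2]-.151)<.02)
    P=r[m]@np.array([[np.cos(yaw),-np.sin(yaw)],[np.sin(yaw),np.cos(yaw)]]);z=W[m,2]
    A=np.c_[P,np.ones(len(z))];k=np.ones(len(z),bool)
    for _ in range(4):
        x=np.linalg.lstsq(A[k],z[k],rcond=None)[0];e=z-A@x;k=abs(e)<.006
    return np.degrees(x[:2]),x[2]*1e3,k.sum(),e[k].std()*1e3
def centre(s):
    Z=cloud(s)[...,2];m=((Z>.135)&(Z<.17)).astype(np.uint8);m[:120]=0;m[240:]=0;m[:,:260]=0;m[:,390:]=0
    c=max(cv2.findContours(m,0,2)[0],key=cv2.contourArea);return ray(s,cv2.minEnclosingCircle(c)[0],.1515)[0,:2]
if __name__=="__main__":
    from bench import robot,vision
    for _ in range(int(sys.argv[1]) if len(sys.argv)>1 else 2):
        s=vision.snapshot("top");t,z,n,e=tilt(s);print("tilt x,y deg",t.round(3),"z",z.round(2),n,e.round(2),"c",centre(s).round(4))
    cv2.imwrite("pics/last_top.png",s["color"][:,:,::-1])
E
python3 -c "
from tilt import *
s=pickle.load(open('pics/top.pkl','rb'));print(tilt(s),centre(s))"; python3 tilt.py 3
```

```text
(array([ 0.20222353, -0.09142535]), np.float64(151.1507602202404), np.int64(4328), np.float64(1.9090209148114727)) [ 0.61277006 -0.24051628]
tilt x,y deg [ 0.114 -0.062] z 151.15 4343 1.92 c [ 0.6128 -0.2405]
tilt x,y deg [ 0.162 -0.082] z 151.12 4341 1.89 c [ 0.6128 -0.2405]
tilt x,y deg [ 0.187 -0.165] z 151.11 4323 1.9 c [ 0.6128 -0.2405]
```

```bash
P='python3 -m crank'; f(){ grep -E "pos|force: \["; python3 tilt.py 2; }
python3 -m crank '[[1,[0.001,0,0],[0,0,0]],[1,[0.001,0,0],[0,0,0]],[1,[0,0,0],[0,0,0]]]'|f;python3 -m crank '[[1,[0.001,0,0],[0,0,0]],[1,[0.001,0,0],[0,0,0]],[1,[0,0,0],[0,0,0]]]'|f;python3 -m crank '[[1,[0.001,0,0],[0,0,0]],[1,[0.001,0,0],[0,0,0]],[1,[0,0,0],[0,0,0]]]'|f
```

```text
tool_pos: [0.4498, -0.3222, 0.0105]
wrist_force: [-0.5, -0.4, -0.2]
tilt x,y deg [ 0.22  -0.064] z 151.11 4340 1.9 c [ 0.6128 -0.2405]
tilt x,y deg [ 0.243 -0.151] z 151.16 4344 1.89 c [ 0.6128 -0.2405]
tool_pos: [0.4516, -0.3213, 0.0105]
wrist_force: [0.0, -0.0, 0.2]
tilt x,y deg [0.211 0.019] z 151.11 4331 1.93 c [ 0.6128 -0.2405]
tilt x,y deg [ 0.262 -0.056] z 151.13 4333 1.9 c [ 0.6128 -0.2405]
tool_pos: [0.4535, -0.3205, 0.0105]
wrist_force: [0.6, 0.7, -0.3]
tilt x,y deg [ 0.15  -0.044] z 151.13 4342 1.9 c [ 0.6128 -0.2405]
tilt x,y deg [ 0.202 -0.087] z 151.12 4336 1.9 c [ 0.6128 -0.2405]
```

```bash
f(){ grep -E "pos|force: \["; python3 tilt.py 2; }
python3 -m crank '[[1,[0.001,0,0],[0,0,0]],[1,[0.001,0,0],[0,0,0]],[1,[0,0,0],[0,0,0]]]'|f;python3 -m crank '[[1,[0.001,0,0],[0,0,0]],[1,[0.001,0,0],[0,0,0]],[1,[0,0,0],[0,0,0]]]'|f
```

```text
tool_pos: [0.4553, -0.3197, 0.0105]
wrist_force: [0.4, -0.4, 0.4]
tilt x,y deg [ 0.21  -0.021] z 151.18 4329 1.88 c [ 0.6128 -0.2405]
tilt x,y deg [ 0.194 -0.076] z 151.1 4319 1.91 c [ 0.6128 -0.2405]
tool_pos: [0.4571, -0.3188, 0.0105]
wrist_force: [0.1, -0.3, -0.4]
tilt x,y deg [ 0.163 -0.092] z 151.16 4335 1.87 c [ 0.6128 -0.2405]
tilt x,y deg [ 0.212 -0.108] z 151.16 4336 1.89 c [ 0.6128 -0.2405]
```

```bash
f(){ grep -E "pos|force: \["; python3 tilt.py 2; }
python3 -m crank '[[1,[0.001,0,0],[0,0,0]],[1,[0.001,0,0],[0,0,0]],[1,[0,0,0],[0,0,0]]]'|f
```

```text
tool_pos: [0.4589, -0.318, 0.0105]
wrist_force: [0.6, 1.3, 0.4]
tilt x,y deg [0.214 0.017] z 151.1 4343 1.92 c [ 0.6128 -0.2405]
tilt x,y deg [ 0.194 -0.17 ] z 151.15 4327 1.91 c [ 0.6128 -0.2405]
```

```bash
f(){ grep -E "pos|force: \["; python3 tilt.py 2; }
python3 -m crank '[[1,[0.001,0,0],[0,0,0]],[1,[0.001,0,0],[0,0,0]],[1,[0,0,0],[0,0,0]]]'|f
```

```text
tool_pos: [0.4603, -0.3174, 0.0105]
wrist_force: [-2.3, -1.3, 0.9]
tilt x,y deg [ 0.195 -0.134] z 151.13 4331 1.9 c [ 0.6133 -0.2404]
tilt x,y deg [ 0.246 -0.099] z 151.18 4329 1.89 c [ 0.6133 -0.2404]
```

```bash
f(){ grep -E "pos|force: \["; python3 tilt.py 2; }
python3 -m crank '[[1,[0.001,0,0],[0,0,0]],[1,[0.001,0,0],[0,0,0]],[1,[0,0,0],[0,0,0]]]'|f
```

```text
tool_pos: [0.4615, -0.3169, 0.0105]
wrist_force: [-5.1, -2.6, 1.4]
tilt x,y deg [ 0.097 -0.049] z 151.24 4333 1.9 c [ 0.6133 -0.2404]
tilt x,y deg [ 0.054 -0.049] z 151.28 4337 1.94 c [ 0.6133 -0.2404]
```

```bash
f(){ grep -E "pos|force: \["; python3 tilt.py 2; }
python3 -m crank '[[1,[0.001,0,0],[0,0,0]],[1,[0,0,0],[0,0,0]]]'|f
```

```text
tool_pos: [0.4619, -0.3167, 0.0105]
wrist_force: [-5.1, -3.9, 2.2]
tilt x,y deg [-0.008 -0.059] z 151.22 4337 1.92 c [ 0.6136 -0.2402]
tilt x,y deg [ 0.07  -0.109] z 151.3 4335 1.94 c [ 0.6136 -0.2402]
```

The wedge made contact and then overfilled slightly: about 6 N, with the stool slid about 0.8 mm. I'll back off and look at what remains.

```bash
python3 -m crank '[[1,[-0.003,0,0],[0,0,0]],[1,[-0.006,0,0],[0,0,0]],[1,[-0.01,0,0],[0,0,0]],[1,[0,0,0],[0,0,0]],[1,[0,0,0],[0,0,0]]]'; python3 tilt.py 5
```

```text
time: 10.1
tool_pos: [0.4459, -0.324, 0.0105]
ee_rot: [3.141, -0.001, 0.428]
wrist_force: [-0.1, 0.1, 0.5]
width: 0.0005
finger_force: 0.0
tilt x,y deg [-0.009 -0.043] z 151.23 4335 1.88 c [ 0.6136 -0.2402]
tilt x,y deg [-0.002 -0.03 ] z 151.3 4332 1.88 c [ 0.6136 -0.2402]
tilt x,y deg [ 0.019 -0.141] z 151.27 4338 1.89 c [ 0.6136 -0.2402]
tilt x,y deg [0.004 0.048] z 151.31 4332 1.91 c [ 0.6136 -0.2402]
tilt x,y deg [ 0.042 -0.021] z 151.28 4336 1.89 c [ 0.6136 -0.2402]
```

A slight over-lift remains: about 0.19°, or 0.5 mm at the foot, with the stool otherwise in place. I'll raise the tool and move above seat_short.

```bash
python3 -m crank '[[1,[-0.005,0,-0.03],[0,0,0]],[1,[0,0,-0.045],[0,0,0]],[1,[0,0,-0.045],[0,0,0]],[1,[0,0,-0.045],[0,0,0]],[1,[0.03,-0.004,0],[0,0,0]],[1,[0.04,0,0],[0,0,0]],[1,[0.04,0,0],[0,0,0]],[1,[0.03,0,0],[0,0,0]]]';python3 -m crank '[[1,[0,0,0],[0,0,0]],[1,[0,0,0],[0,0,0]],[1,[0,0,0],[0,0,0]]]'
```

```text
time: 11.15
tool_pos: [0.569, -0.2628, 0.1755]
ee_rot: [3.141, -0.001, 0.43]
wrist_force: [-0.4, -0.5, 0.5]
width: 0.0006
finger_force: 0.0
time: 11.45
tool_pos: [0.5664, -0.2646, 0.1754]
ee_rot: [-3.142, 0.001, 0.428]
wrist_force: [-0.3, 0.1, -0.5]
width: 0.0009
finger_force: 0.0
```

```bash
python3 -m crank '[[1,[0.003,0,0.01],[0,0,0]],[1,[0,0,0.008],[0,0,0]],[1,[0,0,0.002],[0,0,0]],[1,[0,0,0],[0,0,0]]]';python3 -m crank '[[1,[0,0,0.001],[0,0,0]],[1,[0,0,0.001],[0,0,0]],[1,[0,0,0.001],[0,0,0]],[1,[0,0,0.001],[0,0,0]],[1,[0,0,0],[0,0,0]]]'
```

```text
time: 11.85
tool_pos: [0.5691, -0.2629, 0.1543]
ee_rot: [-3.14, 0.001, 0.428]
wrist_force: [0.2, 1.0, -0.6]
width: 0.0002
finger_force: 0.0
time: 12.35
tool_pos: [0.57, -0.2629, 0.1518]
ee_rot: [3.141, -0.0, 0.429]
wrist_force: [-1.0, -0.7, 0.5]
width: 0.0
finger_force: 0.4
```

```bash
python3 -m crank '[[1,[0,0,0.001],[0,0,0]],[1,[0,0,0.001],[0,0,0]],[1,[0,0,0],[0,0,0]]]'
```

```text
time: 12.65
tool_pos: [0.5701, -0.263, 0.1516]
ee_rot: [3.14, -0.001, 0.429]
wrist_force: [-2.1, 0.7, 7.2]
width: 0.0006
finger_force: 3.2
```

```bash
python3 -m crank '[[1,[0,0,0.001],[0,0,0]],[1,[0,0,0.001],[0,0,0]],[1,[0,0,0.0005],[0,0,0]],[1,[0,0,0],[0,0,0]],[1,[0,0,0],[0,0,0]],[1,[0,0,0],[0,0,0]]]';python3 tilt.py 1
```

```text
time: 13.25
tool_pos: [0.5701, -0.2631, 0.1515]
ee_rot: [3.138, -0.002, 0.429]
wrist_force: [-4.5, 2.7, 12.9]
width: 0.0004
finger_force: 6.4
tilt x,y deg [ 0.66  -0.297] z 150.44 282 1.93 c [ 0.6439 -0.1908]
```

```bash
python3 -m crank '[[1,[0,0,0.001],[0,0,0]],[1,[0,0,0.001],[0,0,0]],[1,[0,0,0],[0,0,0]],[1,[0,0,0],[0,0,0]],[1,[0,0,0],[0,0,0]],[1,[0,0,0],[0,0,0]]]'; python3 -m crank '[[1,[0,0,-0.003],[0,0,0]],[1,[0,0,-0.006],[0,0,0]],[1,[0,0,-0.02],[0,0,0]],[1,[0,0,0],[0,0,0]]]'
```

```text
time: 13.9
tool_pos: [0.5702, -0.2632, 0.1515]
ee_rot: [3.137, -0.003, 0.429]
wrist_force: [-5.2, 3.0, 18.5]
width: 0.0004
finger_force: 9.0
time: 14.3
tool_pos: [0.5712, -0.2636, 0.1765]
ee_rot: [3.138, -0.003, 0.429]
wrist_force: [0.3, 0.3, 1.0]
width: 0.0001
finger_force: 0.0
```

Firm at 18.5 N, with less than 0.2 mm of give. Now the opposite side.

```bash
python3 -m crank '[[1,[0.035,-0.003,0],[0,0,0]],[1,[0.04,-0.003,0],[0,0,0]],[1,[0.023,0,0],[0,0,0]],[1,[0,0,0],[0,0,0]],[1,[0,0,0],[0,0,0]],[1,[0,0,0.01],[0,0,0]],[1,[0,0,0.01],[0,0,0]],[1,[0,0,0],[0,0,0]]]';python3 -m crank '[[1,[0,0,0.001],[0,0,0]],[1,[0,0,0.001],[0,0,0]],[1,[0,0,0.001],[0,0,0]],[1,[0,0,0.001],[0,0,0]],[1,[0,0,0.001],[0,0,0]],[1,[0,0,0],[0,0,0]]]'
```

```text
time: 15.1
tool_pos: [0.6552, -0.2171, 0.1523]
ee_rot: [-3.14, 0.002, 0.428]
wrist_force: [-0.3, 0.1, -0.1]
width: 0.0005
finger_force: 0.0
time: 15.7
tool_pos: [0.6565, -0.2169, 0.1515]
ee_rot: [3.14, -0.001, 0.429]
wrist_force: [-2.2, 0.7, 6.7]
width: 0.0004
finger_force: 3.3
```

```bash
python3 -m crank '[[1,[0,0,0.001],[0,0,0]],[1,[0,0,0.001],[0,0,0]],[1,[0,0,0.001],[0,0,0]],[1,[0,0,0.001],[0,0,0]],[1,[0,0,0.001],[0,0,0]],[1,[0,0,0],[0,0,0]],[1,[0,0,0],[0,0,0]],[1,[0,0,0],[0,0,0]]]'; python3 -m crank '[[1,[0,0,0],[0,0,0]],[1,[0,0,0],[0,0,0]]]'
```

```text
time: 16.5
tool_pos: [0.6567, -0.2169, 0.1513]
ee_rot: [3.137, -0.003, 0.429]
wrist_force: [-6.7, 1.7, 17.6]
width: 0.0005
finger_force: 9.0
time: 16.7
tool_pos: [0.6568, -0.217, 0.1513]
ee_rot: [3.137, -0.003, 0.429]
wrist_force: [-6.6, 2.8, 17.8]
width: 0.0005
finger_force: 9.0
```

Firm here too, at 18 N. I'll lift off, retreat and check the seat's tilt and position.

```bash
python3 -m crank '[[1,[0,0,-0.003],[0,0,0]],[1,[0,0,-0.006],[0,0,0]],[1,[0,0,-0.03],[0,0,0]],[1,[0,0,-0.03],[0,0,0]],[1,[-0.045,0,-0.02],[0,0,0]],[1,[-0.045,0,0],[0,0,0]],[1,[-0.045,0,0],[0,0,0]],[1,[-0.045,0,0],[0,0,0]]]'; python3 -m crank '[[1,[-0.045,0,0],[0,0,0]],[1,[-0.045,0,0],[0,0,0]],[1,[0,0,0],[0,0,0]],[1,[0,0,0],[0,0,0]],[1,[0,0,0],[0,0,0]]]'; python3 tilt.py 5
python3 - <<'E'
from bench import vision
import cv2
s=vision.snapshot("wrist");cv2.imwrite("pics/w4.png",s["color"][:,:,::-1])
E
```

```text
time: 17.5
tool_pos: [0.4915, -0.2919, 0.2326]
ee_rot: [3.141, -0.0, 0.43]
wrist_force: [-0.3, -0.8, 0.2]
width: 0.0003
finger_force: 0.0
time: 18.0
tool_pos: [0.4119, -0.3286, 0.2327]
ee_rot: [-3.141, -0.001, 0.43]
wrist_force: [0.5, -0.1, -0.7]
width: 0.0003
finger_force: 0.0
tilt x,y deg [0.108 0.001] z 151.28 4342 1.88 c [ 0.6136 -0.2402]
tilt x,y deg [ 0.085 -0.098] z 151.25 4327 1.91 c [ 0.6136 -0.2402]
tilt x,y deg [ 0.086 -0.033] z 151.27 4328 1.87 c [ 0.6136 -0.2402]
tilt x,y deg [ 0.017 -0.091] z 151.23 4327 1.92 c [ 0.6136 -0.2402]
tilt x,y deg [ 0.08  -0.037] z 151.26 4340 1.89 c [ 0.6136 -0.2402]
```

View pics/w4.png

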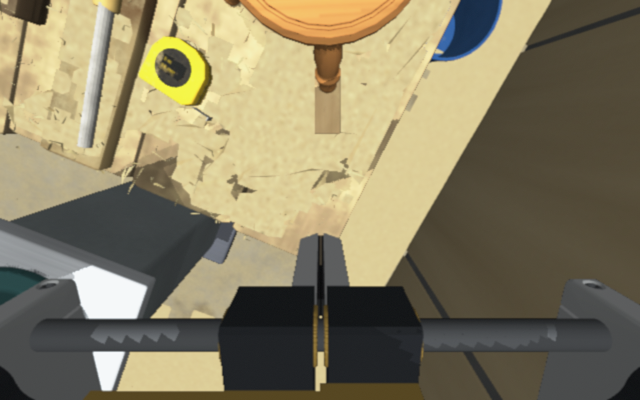

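The wedge sits centred under the short foot (foot at (327,85), wedge down to row 133). The seat is level to about 0.1° and the robot is clear.

```bash
python3 -c "
from bench import robot;print(robot.close_job())"
```

```text
the job is handed in; nothing more can be done
None
```

I pushed the wedge under the short leg and handed the job in: the seat is level to about 0.1° and did not rock under 18 N presses above the wedged leg, then the opposite leg; the last push went slightly too far (about 6 N against the 4 N limit), sliding the stool about 0.9 mm.

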